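Lay out laptop parts for reassembly

ROBOT

A 6-joint arm with a two-finger parallel gripper is mounted at the origin on the work surface. World frame = base frame: x ahead of the robot, y to its left, z up, the work surface at z = 0. Lengths are in m, angles in rad, forces in N, time in s.
With the tool pointing down it reaches from about 0.2 to 0.875 m from the base axis. Payload 3.4 kg.
Tool frame: the origin (TCP) lies at the very end of the fingers, on their centre line; the grasp point (between the pads) lies 19 mm behind it; z points along the fingers, y is the line along which they close (so a half turn about z gives the same grasp; the last joint's range is limited). The gripper opens to 94 mm and grips with 3 to 60 N. Pads are 16 mm wide; open, the fingers measure 119 mm over their backs; the gripper's body (75 mm by 177 mm) begins 78 mm behind the grasp point.
Start: joints at [0.996, 0.276, 1.505, -0, 1.361, -0.121], TCP at [0.252, 0.517, 0.205] pointing down, gripper open.
Joint ranges: [-2.89, 2.89], [-0.75, 2.08], [0.22, 2.7], [-1.18, 4.32], [0.11, 2.71], [-2.7, 2.7]. Speed limits (rad/s): [2.57, 2.57, 3.14, 3.14, 3.14, 3.14].

INTERFACE

Orientations are given as [roll, pitch, yaw] about the fixed x, y, z axes, in that order (R = Rz(yaw) Ry(pitch) Rx(roll)).
In Python, from workcell import bot, effector, solve_ik, get_image, order gives the robot as it stands. The module is installed in compiled form; this text tells all that it offers. Calls block until the motion is done:
- bot.move_to(position, orientation): joint-space move of the TCP to a pose.
- bot.servo_line(position, rotation=None, max_speed=0.15, max_force=None): straight line of the TCP; rotation=None keeps the orientation; max_speed is the mean speed in m/s. With max_force (N) it stops when the force on the tool has changed by that much, and returns True; else False.
- bot.move_j(angles): joint-space move.
- effector.gripper_to(opening): finger opening in m; the grip force is fixed at half the most; returns when the fingers have stopped.
- bot.sleep(seconds).
- solve_ik(position, orientation): joint angles nearest the present ones, or None.
- bot.sense(): the state.
- get_image(name): name is "side" or "top" or "wrist"; returns a dict with "color" (400x640x3 uint8, blue, green, red), "z_map" (400x640 float32, m along the optical axis (not along the pixel's ray), 0 where there is no reading), "fov_y" (degrees; the focal length in pixels is half the picture's height over the tangent of half this angle, whatever the lens; pixels are square), "cx", "cy" (the principal point, pixels), "k1" (the pictures are not rectified: a ray, as slopes to the right and down, at radius r is drawn at 1 + k1 r^2 times it, then the intrinsics apply), "world_to_cam" (4x4, takes a point from world to camera coordinates). Camera axes: x right, y down, z forward; pixel columns grow to the right and rows downward; lengths in m; the calibration is good to about 2 mm. A picture is of the moment at which its call begins.
A pose or a line that the arm cannot do raises bot.Unreachable and nothing moves.
- order.hand_in(): hands the job in; it is judged then, once.
The state is a dict: "time_s": time; "qpos": joint angles; "dq": joint speeds; "tau": joint torques, N m; "tool_pos": TCP position; "eef_rot": TCP orientation; "ft_force": force on the tool from outside, world axes, zero at the start; "moment": the same for the moment, N m; "grip_width": finger opening in m; "finger_force": force on a finger pad.
Only numpy, scipy, OpenCV 4.12 (cv2) and the standard library are available. Lean on these libraries where they do the work, as an engineer would, in place of code of your own. Each camera call takes 0.05 s, during which the arm holds its last target. There are 200 camera calls.

TASK

Lay the removed parts in a row on the bench in front of the opened laptop, flat and square to its front edge, each about 3 cm from that edge and about 3 cm from its neighbour: the battery lengthwise along the middle of the edge, the drive to the right of the battery, and the fan to the left with the heatsink between battery and fan, drive and heatsink pointing end-on at the laptop. Stand the screw tin on the battery, wholly supported by it, so that its screws stay with it. Leave the mug, the mouse and the screwdriver where they are.

Things in the scene. Friction and masses are not known exactly. Their poses are not given: they have to be found in the camera images.
- laptop: The opened notebook, fixed, underside up, bottom cover off (mainboard and empty bays show). 195 mm deep (its x) by 280 mm wide (its y) by 19 mm high. Origin: centre of its underside, on the bench. Its -x side, 97.5 mm from the origin, is the front edge, facing the robot; its y points left. Left, right and in front are as the robot sees them.
- battery: Loose black flat battery pack with three cells showing: 54 mm (its x) by 160 mm (its y, lengthwise) by 12 mm high, flat top, about 210 g. A 5 mm white connector stands out from its +x side (look only). Origin: centre of its underside. Grip it across the 54 mm.
- heatsink: Loose heatsink: bright metal cold plate, two copper pipes, small fin block at its +x end. 120 mm long (its x) by 36 mm wide (its y). Plate: x -60 to +22 mm, 10 mm high (12.5 over the pipes); fins: x 32 to 60 mm, 13 mm high. Origin: centre of the 120 x 36 footprint, underside. Grip the plate across the 36 mm, at the origin. Either end may face the laptop. About 120 g.
- fan: Loose black blower fan, nearly square: 64 mm (its x) by 60 mm (its y) by 11 mm high, round intake with blades and a grey hub on top. Origin: centre of its underside. Any quarter turn is square. About 60 g.
- drive: Loose flat metal 2.5-inch drive with a paper label: 100 mm long (its x) by 70 mm wide (its y) by 12.5 mm high, black plug at its -x end. Origin: centre of its underside. Grip it across the 70 mm. Either end may face the laptop. About 130 g.
- tin: Loose closed round aluminium screw tin, 44 mm across, 22 mm high. Origin: centre of its underside. About 50 g.
- mug: Bystander: white mug, 80 mm across, 92 mm high, handle on its +y side, left of the work. Origin: centre of its underside.
- mouse: Bystander: dark computer mouse, 98 mm (its x) by 60 mm by 33 mm high, left of the laptop. Origin: centre of its underside.
- screwdriver: Bystander: screwdriver with a black handle, 190 mm long, lying along its x, right of the work; its handle, on its -x side, is the end nearest the robot.
Things that resemble listed ones, but are neither listed nor needed, are in the scene too. Several things look just like the battery: the one meant starts farthest to the robot's left. There is more than one size of the drive; the job needs the smallest.

How it is judged:
By the outcome, as a careful person would: the job done as asked, in the order asked, and still so for the second after the job is handed in, with the robot touching nothing.
It also fails if it takes over 120 s, if anything falls off the work surface, if the arm or the gripper's body presses on something with over 40 N, if the wrist force passes 120 N, or if a joint passes its speed limit or range.

## Working session

There is one attempt and no reset: what is moved stays moved. The work goes in short steps, each a Python script; the robot and the scene stay as the last script left them, time stands still between calls to the robot, and variables do not carry over. Pictures are saved under pics/ and viewed, at most 14 in all, crops included, and the job is handed in when it is done.

```bash
mkdir -p pics
cat > h.py <<'E'
import numpy as np, cv2
from workcell import bot, effector, solve_ik, get_image, order
def cloud(im):
    """world xyz per pixel, undistorted"""
    h,w=im["z_map"].shape
    f=h/2/np.tan(np.radians(im["fov_y"])/2)
    v,u=np.mgrid[:h,:w]
    xd=(u-im["cx"])/f; yd=(v-im["cy"])/f
    x,y=xd.copy(),yd.copy()
    for _ in range(20):
        s=1+im["k1"]*(x*x+y*y); x=xd/s; y=yd/s
    z=im["z_map"]; P=np.stack([x*z,y*z,z],-1)
    T=np.linalg.inv(im["world_to_cam"])
    W=P@T[:3,:3].T+T[:3,3]; W[z==0]=np.nan
    return W
E
python3 - <<'E'
from h import *
for n in("top","side"):
    im=get_image(n); np.savez("pics/%s0.npz"%n,**im); cv2.imwrite("pics/%s0.png"%n,im["color"])
    print(n,im["fov_y"],im["k1"],im["cx"],im["cy"],np.linalg.inv(im["world_to_cam"]).round(3))
    W=cloud(im); print(np.nanpercentile(W[...,2],[1,50,99]))
E
```

```text
top 57.84909200129489 -0.06007999520872409 316.895921710902 206.44765711752166 [[ 0.025 -0.987  0.161  0.359]
 [-1.    -0.027 -0.013  0.01 ]
 [ 0.017 -0.161 -0.987  1.162]
 [ 0.     0.     0.     1.   ]]
[-0.76034106 -0.00215022  0.62273028]
side 51.2181953399903 0.021163071317395327 320.783106585472 197.73311156402957 [[ 0.974 -0.13   0.186  0.304]
 [-0.227 -0.586  0.778 -0.983]
 [ 0.008 -0.8   -0.601  0.811]
 [ 0.     0.     0.     1.   ]]
[-7.57094913e-01 -5.44163235e-04  4.73076043e-01]
```

View pics/top0.png

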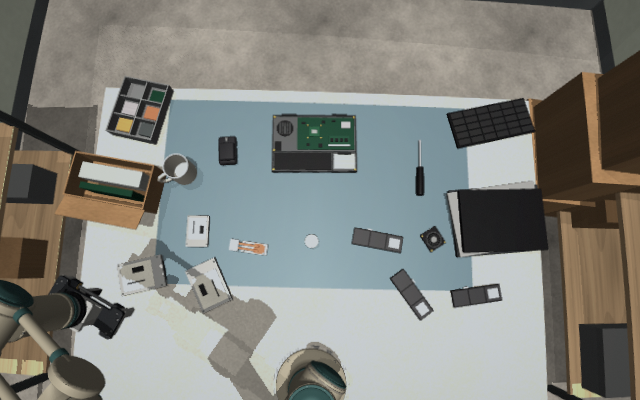

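View pics/side0.png

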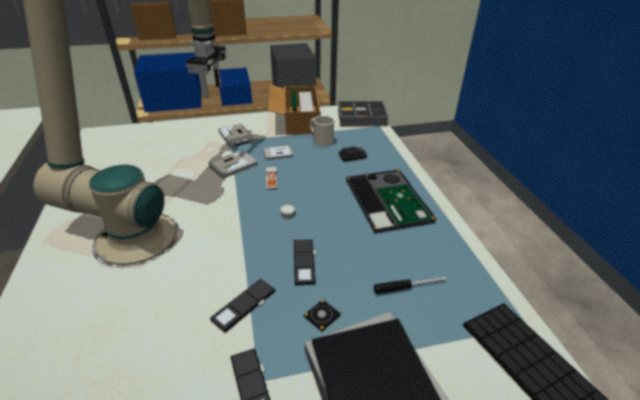

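The top view shows the laptop at (314,143) and the batteries at (377,240), (411,294) and (476,295); the first is leftmost. Drives are at (198,231), (142,274) and (210,287), the heatsink at (248,246), the tin at (311,241) and the fan at (432,239). Next I'll segment by height.

```bash
cat >> h.py <<'E'
def segs(im,roi,lo=.005,hi=.2,minpx=60):
    """roi = u0,v0,u1,v1 ; prints min-area rects of height blobs in world"""
    W=cloud(im); Z=W[...,2]; m=((Z>lo)&(Z<hi)).astype(np.uint8)
    k=np.zeros_like(m); u0,v0,u1,v1=roi; k[v0:v1,u0:u1]=1; m*=k
    n,L,st,c=cv2.connectedComponentsWithStats(m,connectivity=4)
    out=[]
    for i in range(1,n):
        if st[i,4]<minpx: continue
        q=W[L==i]; top=np.median(q[:,2])
        (cx,cy),(a,b),t=cv2.minAreaRect((q[:,:2]*1000).astype(np.float32))
        if a<b: a,b,t=b,a,t+90   # t = direction of long side
        out.append((cx/1000,cy/1000,a,b,(t+90)%180-90,top))
        print("px",c[i].round(),"c %.1f %.1f  %.1fx%.1f ang %.1f top %.1f max %.1f n %d"%(cx,cy,a,b,out[-1][4],top*1000,np.percentile(q[:,2],98)*1000,st[i,4]))
    return out
E
python3 - <<'E'
from h import *
im=dict(np.load("pics/top0.npz"))
segs(im,(100,95,520,325))
W=cloud(im);print("bench z",[np.round(W[v,u],4) for u,v in((340,270),(220,200),(400,200),(280,200))])
print("side");im=dict(np.load("pics/side0.npz"))
segs(im,(200,100,470,400))
c=cv2.imread("pics/top0.png")[200:325,105:265]
cv2.imwrite("pics/d.png",cv2.resize(c,None,fx=5,fy=4.8*1.0,interpolation=cv2.INTER_CUBIC)[:600])
E
```

```text
px [139. 117.] c 845.5 601.6  179.4x164.8 ang -11.7 top 20.4 max 46.0 n 2208
px [485. 123.] c 857.9 -589.4  273.3x135.5 ang -75.5 top 10.7 max 15.9 n 2468
px [314. 143.] c 763.5 9.7  280.2x210.4 ang -89.8 top 12.7 max 19.8 n 4848
px [227. 150.] c 728.6 296.0  104.0x61.3 ang 6.0 top 27.8 max 36.0 n 525
px [420. 176.] c 692.4 -342.4  197.8x27.0 ang -1.1 top 20.4 max 28.3 n 290
px [137. 187.] c 565.2 553.3  328.0x236.1 ang -88.4 top 79.7 max 108.9 n 4080
px [485. 219.] c 515.9 -560.7  253.4x225.4 ang -82.3 top 46.2 max 51.0 n 4667
px [197. 231.] c 456.4 378.1  101.6x76.7 ang -0.2 top 12.3 max 17.1 n 700
px [433. 239.] c 451.6 -381.8  64.8x62.1 ang 31.9 top 10.3 max 14.4 n 362
px [377. 240.] c 445.9 -200.2  161.1x59.0 ang 80.6 top 11.4 max 16.0 n 854
px [311. 241.] c 435.5 12.4  41.0x40.8 ang -89.0 top 21.7 max 25.9 n 151
px [248. 247.] c 410.6 209.1  119.7x36.2 ang 83.3 top 10.9 max 15.8 n 411
px [142. 275.] c 312.8 541.9  145.8x102.0 ang -75.2 top 17.7 max 22.3 n 1485
px [208. 285.] c 290.6 327.1  147.4x101.2 ang 26.8 top 17.8 max 22.2 n 1521
px [412. 294.] c 276.8 -311.5  160.2x61.9 a
[... 694 characters left out ...]
2 top 16.9 max 20.8 n 730
px [271. 178.] c 412.7 207.8  128.9x34.1 ang 82.9 top 10.4 max 14.9 n 221
px [389. 200.] c 763.1 8.5  288.3x204.3 ang -88.4 top 12.7 max 19.1 n 3535
px [287. 210.] c 435.0 6.5  43.9x42.7 ang 84.2 top 21.0 max 25.1 n 149
px [303. 261.] c 445.9 -202.9  163.5x57.6 ang 80.4 top 11.7 max 14.8 n 910
px [398. 285.] c 688.6 -345.7  190.7x23.9 ang -1.1 top 19.6 max 26.7 n 472
px [242. 304.] c 277.1 -312.3  161.0x59.7 ang 36.5 top 11.4 max 14.6 n 1338
px [322. 314.] c 452.1 -383.0  66.6x61.7 ang 32.7 top 11.2 max 14.5 n 629
px [371. 363.] c 512.7 -551.6  220.3x219.3 ang -80.2 top 46.6 max 49.7 n 8461
px [249. 376.] c 275.4 -501.2  123.2x58.5 ang -81.5 top 11.4 max 14.3 n 1379
```

View pics/d.png

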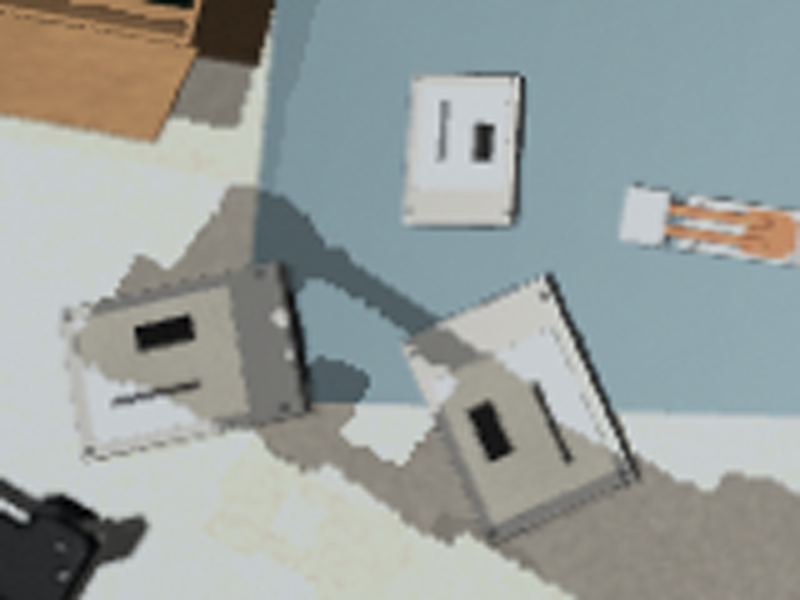

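The smallest drive is the one at (198,231), measuring about 100x70 mm and 12.5 mm high. I'll take wrist looks at the drive, heatsink and laptop from above.

```bash
cat >> h.py <<'E'
def down(yaw): return [np.pi,0,yaw]
E
python3 - <<'E'
from h import *
print(bot.sense()["eef_rot"])
for i,(p) in enumerate([(.42,.376,.28),(.36,.209,.28),(.56,.01,.33)]):
    bot.move_to(p,down(0)); bot.sleep(.15)
    im=get_image("wrist"); np.savez(f"pics/w{i}.npz",**im)
    if i!=1: cv2.imwrite(f"pics/w{i}.png",im["color"])
    print(np.linalg.inv(im["world_to_cam"])[:3].round(3),im["fov_y"],bot.sense()["time_s"])
    segs(im,(0,0,640,400),minpx=800)
E
```

```text
[-3.13999378e+00 -1.93977730e-04  2.68777316e+00]
[[ 0.002 -0.97  -0.244  0.491]
 [-1.    -0.002 -0.     0.374]
 [-0.     0.244 -0.97   0.458]] 71.4895747779125 2.275
px [124.  69.] c 565.6 584.3  368.6x222.2 ang 85.9 top 82.5 max 109.5 n 32444
px [320. 148.] c 460.6 374.5  99.1x70.0 ang 0.9 top 11.8 max 13.6 n 2792
px [422. 178.] c 413.9 209.0  121.0x36.3 ang 83.2 top 10.5 max 13.4 n 1563
px [220. 228.] c 316.0 540.4  144.8x99.7 ang -75.1 top 17.1 max 18.9 n 3315
px [347. 246.] c 292.7 326.2  145.5x101.4 ang 27.1 top 17.1 max 18.8 n 4568
[[ 0.003 -0.97  -0.244  0.432]
 [-1.    -0.003  0.     0.208]
 [-0.001  0.244 -0.97   0.458]] 71.4895747779125 3.2167
px [53. 48.] c 538.7 587.2  160.3x155.7 ang -7.9 top 88.1 max 109.6 n 9771
px [213. 110.] c 459.4 374.1  99.6x70.7 ang 0.3 top 12.0 max 13.9 n 3183
px [586. 120.] c 448.4 -202.0  162.7x59.7 ang 80.7 top 11.2 max 13.1 n 4003
px [320. 142.] c 413.5 209.1  119.7x35.9 ang 83.3 top 10.5 max 13.5 n 1660
px [119. 201.] c 314.4 539.8  147.1x101.1 ang -75.0 top 17.3 max 19.1 n 5530
px [250. 211.] c 292.2 326.5  144.3x100.7 ang 26.9 top 17.2 m
[... 183 characters left out ...]
.244  0.63 ]
 [-1.    -0.004  0.     0.01 ]
 [-0.001  0.244 -0.97   0.509]] 71.4895747779125 4.525
px [321.  54.] c 746.5 7.9  281.5x164.4 ang -88.4 top 12.5 max 18.3 n 19146
px [530. 107.] c 691.2 -341.5  189.6x23.3 ang -1.1 top 19.8 max 25.7 n 1337
px [146.  66.] c 728.1 292.6  98.5x59.5 ang 5.2 top 26.2 max 33.4 n 2609
px [ 37. 134.] c 608.3 472.8  197.5x79.9 ang -45.4 top 55.4 max 91.5 n 7463
px [604. 197.] c 512.4 -490.4  218.2x111.6 ang 6.4 top 45.6 max 48.4 n 8496
px [127. 221.] c 459.5 372.7  101.4x72.4 ang 0.8 top 11.8 max 13.7 n 2073
px [528. 226.] c 454.5 -382.9  67.6x61.3 ang 32.4 top 10.2 max 12.3 n 1113
px [437. 228.] c 449.0 -202.4  161.7x57.0 ang 78.0 top 11.0 max 12.9 n 1922
```

View pics/w2.png

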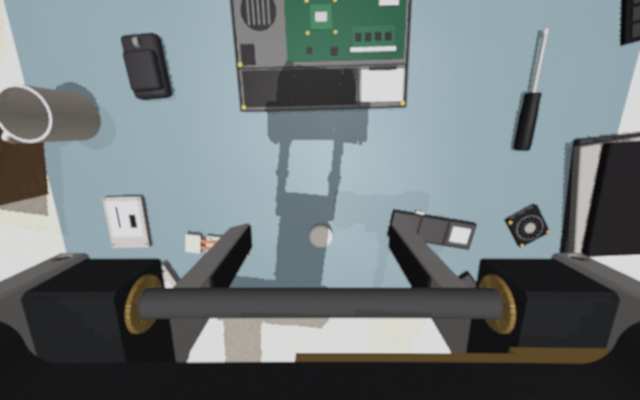

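View pics/w0.png

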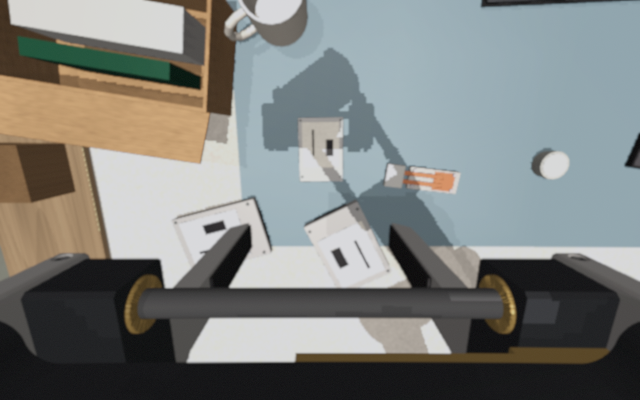

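Run:
```python
from h import *
im=dict(np.load("pics/w2.npz")); W=cloud(im)
def front(W,us,thr):
    P=[]
    for u in us:
        z=W[:,u,2]; v=np.where((z>thr)&(W[:,u,0]>.6)&(W[:,u,0]<.8))[0]
        if len(v): P.append(W[v.max(),u])
    return np.array(P)
P=front(W,range(250,402,3),.012); print(len(P),np.median(P,0))
l=np.polyfit(P[:,1],P[:,0],1); r=P[:,0]-np.polyval(l,P[:,1]); print("front x=%.4f + %.4f*y, rms %.4f"%(l[1],l[0],r.std()))
# plain percentile of x and width extents of all laptop points
m=(W[...,2]>.012)&(abs(W[...,1]-.01)<.17)&(W[...,0]>.6)&(W[...,0]<.8)
q=W[m]; print("pct x",np.percentile(q[:,0],[.1,.5,1]))
for x in np.arange(.68,.8,.03):
    s=q[abs(q[:,0]-x)<.01][:,1]; print(x.round(2),s.min().round(4),s.max().round(4))
t=W[(abs(W[...,0]-.436)<.04)&(abs(W[...,1]-.01)<.04)&(W[...,2]>.016)]
print("tin",len(t),(t.min(0)+t.max(0))/2,np.ptp(t,0))
im=dict(np.load("pics/top0.npz")); W=cloud(im)
P=front(W,range(278,352,2),.012); l=np.polyfit(P[:,1],P[:,0],1); print("top",l,np.median(P,0))
# bay edge colour: side
```

```text
51 [0.66577182 0.00185041 0.01776707]
front x=0.6651 + -0.0276*y, rms 0.0004
pct x [0.66151865 0.66242906 0.66393384]
0.68 -0.1347 0.1469
0.71 -0.1336 0.1475
0.74 -0.1327 0.1483
0.77 -0.1314 0.1485
tin 411 [0.43810275 0.00943254 0.02047715] [0.0424463  0.04139031 0.00796009]
top [-0.02557776  0.66269324] [0.66249795 0.00733629 0.0156751 ]
```

```bash
cat >> h.py <<'E'
YL=.0273; E0=np.array([.665,.0057]); U=np.array([np.cos(YL),np.sin(YL)]); V=np.array([-U[1],U[0]])
def slot(d,l): return E0-d*U+l*V      # d in front of the edge, l to the left of its middle
def yaw_for(xy,g):
    """tool yaw that closes along direction g, with the wrist joint nearest its middle"""
    c=[(abs(q[5]),y) for y in (g+np.pi/2,g-np.pi/2) for q in [solve_ik([*xy,.15],down(y))] if q is not None]
    return min(c)[1]
def pick(xy,g,wopen,z=.003,zup=.11):
    y=yaw_for(xy,g); effector.gripper_to(wopen)
    bot.move_to([*xy,zup],down(y))
    hit=bot.servo_line([*xy,z],max_speed=.12,max_force=15)
    effector.gripper_to(0); s=bot.sense(); print("pick hit",hit,"w %.4f z %.4f F %.1f"%(s["grip_width"],s["tool_pos"][2],s["finger_force"]))
    bot.servo_line([*xy,zup],max_speed=.15)
def place(xy,g,wrel,z=.004,zup=.11,force=8):
    y=yaw_for(xy,g); bot.move_to([*xy,zup],down(y))
    hit=bot.servo_line([*xy,z],max_speed=.08,max_force=force)
    s=bot.sense(); print("place hit",hit,"w %.4f"%s["grip_width"],s["tool_pos"].round(4) if hasattr(s["tool_pos"],"round") else s["tool_pos"])
    effector.gripper_to(wrel); bot.servo_line([*xy,zup],max_speed=.2); print("t",bot.sense()["time_s"])
E
python3 - <<'E'
from h import *
d=np.radians
pick((.446,-.2015),d(-9.4),.072)
place(slot(.057,0),YL,.064)
bot.move_to([.36,-.36,.25],down(0)); bot.sleep(.15)
im=get_image("wrist"); np.savez("pics/w3.npz",**im); cv2.imwrite("pics/w3.png",im["color"])
segs(im,(0,0,640,250),minpx=800)
E
```

```text
pick hit False w 0.0535 z 0.0035 F 30.0
place hit False w 0.0537 [0.6085 0.0041 0.0046]
t 12.6417
px [52.  5.] c 586.8 -8.8  139.1x11.7 ang -88.3 top 11.3 max 13.4 n 1172
px [500.  70.] c 507.2 -590.1  308.7x196.4 ang -84.8 top 47.0 max 48.8 n 35426
px [335. 113.] c 454.3 -382.1  64.4x59.9 ang 33.0 top 10.6 max 12.6 n 1930
px [ 60. 125.] c 435.8 7.7  43.9x43.3 ang -15.1 top 21.3 max 23.3 n 1057
px [282. 219.] c 286.2 -307.5  142.6x59.2 ang 36.6 top 11.3 max 13.0 n 2550
px [429. 227.] c 278.7 -519.8  162.2x58.5 ang -84.1 top 11.1 max 12.9 n 2695
```

View pics/w3.png

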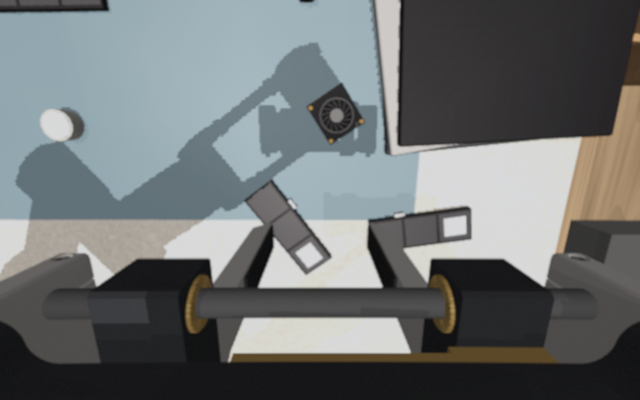

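The fan is at (335,113), i.e. world (.454,-.382), with its long side at 33°. I'll grip along 33° to stay clear of the closed laptop on its right. Before picking the drive I'll check the box clearance.

Run:
```python
from h import *
W=cloud(dict(np.load("pics/w0.npz"))); W2=cloud(dict(np.load("pics/top0.npz")))
for w in (W,W2):
    m=(w[...,0]>.40)&(w[...,0]<.52)&(w[...,1]>.42)&(w[...,1]<.55)&(w[...,2]>.03)&(w[...,2]<.15)
    q=w[m]; print(len(q), q.min(0) if len(q) else "", q.max(0) if len(q) else "")
d=np.radians
pick((.4543,-.3825),d(33),.084)
place(slot(.062,.206),YL,.078)
pick((.4135,.209),d(-6.7),.055)
place(slot(.09,.128),YL+np.pi/2,.055)
```

```text
1561 [0.45015583 0.51403822 0.03032552] [0.51990472 0.54999625 0.11214979]
262 [0.44787498 0.51350477 0.03717657] [0.51973724 0.54990016 0.11304378]
pick hit False w 0.0638 z 0.0036 F 30.0
place hit False w 0.0636 [0.5979 0.21   0.0046]
t 24.0
pick hit False w 0.0356 z 0.0035 F 30.0
place hit False w 0.0355 [0.5721 0.1313 0.0046]
t 32.05
```

Run:
```python
from h import *
d=np.radians
pick((.460,.3745),d(90.5),.088)
place(slot(.08,-.145),YL+np.pi/2,.084)
bot.move_to([.50,.03,.33],down(0)); bot.sleep(.15)
im=get_image("wrist"); np.savez("pics/w4.npz",**im); cv2.imwrite("pics/w4.png",im["color"])
segs(im,(0,0,640,290),minpx=600)
print(slot(.057,0))
```

```text
pick hit False w 0.0695 z 0.0036 F 30.0
place hit False w 0.0700 [ 0.5895 -0.1416  0.0046]
t 40.6583
px [150.  29.] c 720.5 292.7  82.6x58.8 ang 4.7 top 30.1 max 33.6 n 2465
px [332.  35.] c 715.7 7.2  280.6x104.1 ang -88.4 top 12.2 max 18.6 n 12751
px [548.  72.] c 679.4 -339.7  165.5x25.2 ang 0.3 top 20.3 max 25.6 n 1453
px [37. 94.] c 608.2 473.0  198.7x80.3 ang -45.4 top 54.0 max 91.7 n 8331
px [420. 116.] c 591.9 -143.0  100.2x69.8 ang 2.3 top 11.8 max 13.8 n 2541
px [334. 105.] c 611.7 3.3  161.1x58.1 ang -88.4 top 11.5 max 13.3 n 3207
px [261. 127.] c 572.1 130.1  119.6x36.2 ang 1.3 top 10.6 max 13.4 n 1456
px [213. 112.] c 598.3 210.4  63.7x60.1 ang 1.5 top 10.8 max 12.8 n 1404
px [613. 166.] c 509.0 -473.2  219.7x74.7 ang 7.0 top 32.8 max 48.2 n 6678
px [ 47. 251.] c 331.3 544.4  147.1x65.4 ang -75.6 top 17.3 max 19.4 n 1545
px [168. 256.] c 310.4 332.6  107.7x98.8 ang 27.9 top 16.9 max 18.9 n 1212
[0.60802124 0.00414409]
```

View pics/w4.png

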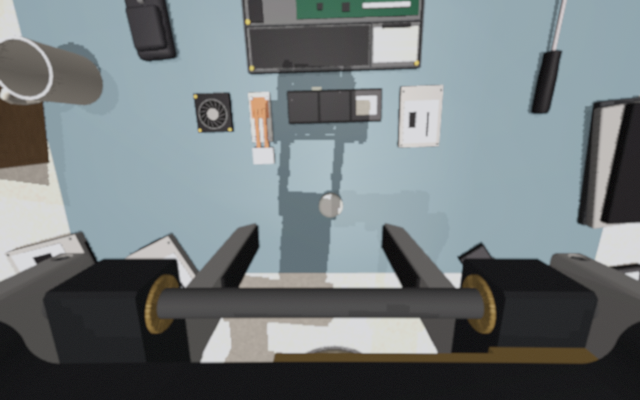

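Everything is in place, with gaps of 27–32 mm. The tin at (330,206) is last.

Run:
```python
from h import *
pick((.437,.0085),np.pi/2,.062,z=.006)
place((.6083,.004),YL+np.pi/2,.062,z=.0185,zup=.14,force=5)
bot.move_to([.42,.03,.33],down(0)); bot.sleep(.3)
im=get_image("wrist"); cv2.imwrite("pics/w5.png",im["color"])
W=cloud(im); m=(W[...,2]>.028)&(W[...,2]<.05)&(abs(W[...,0]-.608)<.06)&(abs(W[...,1])<.08); q=W[m]
print("tin",len(q),(q.min(0)+q.max(0))/2,np.ptp(q,0),np.median(q[:,2]))
segs(im,(100,0,540,270),minpx=400)
```

```text
pick hit False w 0.0424 z 0.0065 F 30.0
place hit False w 0.0424 [0.6088 0.004  0.019 ]
t 49.4417
tin 732 [0.60783971 0.00218231 0.03236397] [0.04356562 0.04331331 0.00825804] 0.033713490116588835
px [329.   8.] c 674.5 6.4  279.5x25.3 ang -89.3 top 12.2 max 19.3 n 3091
px [424.  65.] c 591.9 -142.8  101.1x70.0 ang 2.1 top 11.8 max 13.9 n 2926
px [335.  54.] c 612.0 3.5  161.0x60.5 ang -88.5 top 11.9 max 34.8 n 3749
px [209.  61.] c 598.3 210.2  65.8x61.1 ang 2.4 top 10.8 max 13.1 n 1632
px [259.  77.] c 572.4 130.1  120.5x36.4 ang 1.2 top 10.8 max 13.7 n 1649
px [161. 231.] c 292.0 326.5  144.4x103.7 ang 26.7 top 17.2 max 19.0 n 3424
px [494. 237.] c 281.3 -311.6  160.0x60.5 ang 35.6 top 11.1 max 13.0 n 1942
```

View pics/w5.png

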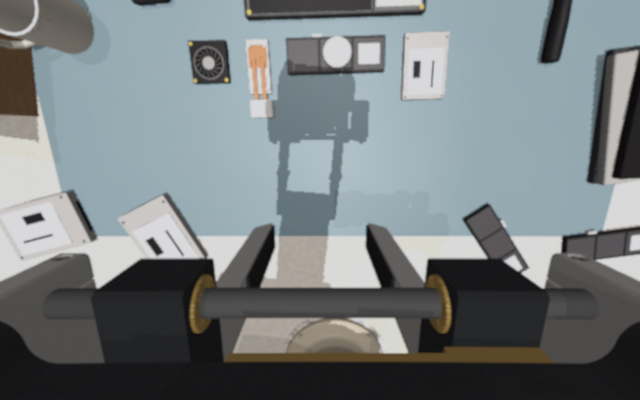

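The tin stands centred on the battery at (337,52), with its top at 34 mm. The fan, heatsink, battery and drive form a square row.

```bash
python3 -c "
from h import *
print(order.hand_in())"
```

```text
the job is handed in; nothing more can be done
None
```

The job is handed in at about 50 s of robot time: fan, heatsink, battery and drive lie square in front of the laptop with gaps measured at 27–32 mm, the tin stands centred on the battery, and the mug, mouse and screwdriver were not touched.

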